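# Check a doll's-pram wheel and take off its hub cap

### The arm

A 6-joint arm with a two-finger parallel gripper is mounted at the origin on the work surface. World frame = base frame: x ahead of the robot, y to its left, z up, the work surface at z = 0. Lengths are in m, angles in rad, forces in N, time in s.
With the tool pointing down it reaches from about 0.275 to 0.725 m from the base axis. Payload 5.6 kg.
Tool frame: the origin (TCP) lies midway between the tips of the shut fingers; the grasp point (between the pads) lies 19 mm behind it (manip.grip_depth is the distance from the TCP to the grasp point, in m); z points along the fingers, y is the direction in which the jaws open and shut (so a half turn about z gives the same grasp; the last joint's range is limited). The gripper opens to 85 mm and grips with 20 to 120 N. Pads are 22 mm wide; open, the fingers measure 114 mm over their backs; the gripper's body (76 mm by 85 mm) begins 54 mm behind the grasp point. The pads swing forward as they close: fully open they stand 13 mm farther back than shut.
Start: joints at [1.387, 0.255, 0.108, 0, -1.424, -0.285], TCP at [0.248, 0.491, 0.231] pointing down, gripper open.
Joint ranges: [-2.95, 2.95], [-1.21, 1.97], [-1.09, 1.5], [-2.87, 1.71], [-2.94, -0.07], [-3.05, 3.05]. Speed limits (rad/s): [2.57, 2.57, 3.14, 3.14, 3.14, 3.14].

### API

Orientations are given as a unit quaternion [x, y, z, w].
In Python, from station import manip gives the robot as it stands.
- The arm moves only by the tool step_arm, never from a script. Its argument "plan" is a list of rows, each an object of numbers: "wx", "wy", "wz": the turn, a rotation vector about the tool's x, y, z as a fraction of full scale; "dx", "dy", "dz": the shift along the tool's x, y, z as a fraction of full scale; "grip": the gripper command: -1 is shut, 1 is fully open, values between are in proportion. A call has 1 to 10 rows; each row shifts and turns the commanded pose from where the row before left it, along the tool's axes as they then stand; what a row does not reach is not made up. Full scale, the value 1, is 2.5 cm for a shift and 6 degrees for a turn. A row lasts 1/8 s, in which the tool goes at most 62.5 mm and 10.7 degrees, less where a joint would pass 70% of its speed; a pose out of reach is approached as far as the arm can. A call with a number of a shift or a turn outside -1 to 1 is refused whole. A call with a gripper value outside its range is refused whole. The fingers move at their own pace and stop on an object; the grip force is fixed at half the most. Time passes only in rows, so rows that do not move let the fingers close. It gives the time, the measured TCP pose, the force and the opening at its end, in the units of the state.
- manip.read_state(): the state, without advancing time (a new reading comes with each control period).
- manip.read_camera(name): name is "side" or "top"; returns a dict with "img" (384x512x3 uint8, red, green, blue), "fov_y" (degrees; the focal length in pixels is half the picture's height over the tangent of half this angle, whatever the lens; pixels are square), "cx", "cy" (the principal point, pixels), "k1" (the pictures are not rectified: a ray, as slopes to the right and down, at radius r is drawn at 1 + k1 r^2 times it, then the intrinsics apply), "T" (4x4, takes a point from camera to world coordinates). Camera axes: x right, y down, z forward; pixel columns grow to the right and rows downward; lengths in m; the calibration is good to about 2 mm. A picture is of the moment at which its call begins. There is no depth.
- manip.sign_off(): hands the job in, once; it reports no verdict.
The state is a dict: "t": time; "q": joint angles; "qvel": joint speeds; "tau": joint torques, N m; "tcp_pos": TCP position; "tool_rot": TCP orientation; "force": force on the tool from outside, world axes, zero at the start; "torque": the same for the moment, N m; "gripper_width": finger opening in m.
Only numpy, scipy, OpenCV 4.12 (cv2) and the standard library are available. Lean on these libraries where they do the work, as an engineer would, in place of code of your own. Each camera call takes 0.05 s, during which the arm holds its last target.

### The job

A doll's-pram wheel lies flat on a repair fixture on the toy-fair stall: first turn it by hand a little more than one full turn, all one way, to see that it runs free. Then unscrew its hub cap, whose thread may be left- or right-handed (try it gently both ways: one way it stops almost at once, the other way it turns a good sixth of a turn to its stop and is then free), lift it straight off and finish while still holding it in the gripper, still, at least 100 mm higher than where it sat. Leave everything else on the table where it is.

Things in the scene. Friction and masses are not known exactly. Their poses are not given: they have to be found in the camera images.
- fixture: the fixed repair fixture: plywood board 330 x 250 x 15 mm (130 mm to -x, 200 mm to +x, 125 mm to either side of the origin), an upright steel spindle on which the wheel lies flat, and a grey gauge block 62 mm square, 93 mm tall with its pointer, centred 160 mm along +x. Origin on the spindle axis at table height, z up
- spindle_top (a point): point on the spindle's upright axis, 58 mm above the table, on the axle-end flange on which the cap's rim sits; axes as the fixture's
- wheel (a joint): turn of the wheel about the upright spindle axis, rad, counter-clockwise from above positive, not wrapped: starts within 0.1 of 0 and counts on past a full turn (6.28) either way. Slight friction (about 1 N at a spoke); it stays where it is left. Spindle and cap do not turn with it. Wheel 228 mm across, tyre 41 to 59 mm above the table, tyre's inner edge 98 mm from the axis, hub 44 mm across
- spoke (a point): point on a spoke, 75 mm from the axis, 50 mm above the table; turns with the wheel, x outward along the spoke. Five round steel spokes 7 mm thick, 72 degrees apart, centres 50 mm above the table; between them is open space down to the board 15 mm above the table, so a finger dipped there can push a spoke round
- cap_center (a point): the loose aluminium hub cap (about 90 g) on the spindle axis: its centre, half-way up its 44 mm height, 80 mm above the table at the start; z up. Round skirt 51 mm across and 22 mm tall; on it stands a straight grip bar 46 mm long (along the cap's x), 12 mm thick, 22 mm tall (from the centre up to 102 mm above the table)
- cap_rim (a point): centre of the cap's underside, axes as the cap's; it sits on the axle end, 58 mm above the table. At the start the cap is locked: one way it turns at most 0.2 rad to a hard stop, the other way about 1.2 rad (68 degrees) to a hard stop, and from about 0.9 rad on it lifts straight off, clear once 16 mm up. Which way loosens cannot be seen and differs from start to start
- oil_bottle: bystander: small oil bottle, 40 mm across, 100 mm tall, standing on the table; origin at the centre of its underside
- screwdriver: bystander: screwdriver about 160 mm long lying on the table
- wrench: bystander: wrench about 150 mm long lying on the table
- doll_cup: bystander: doll-sized white cup, 50 mm across, 35 mm tall, on the table; origin at the centre of its underside
- spacer: bystander: steel ring, 32 mm across, 12 mm tall, lying on the fixture's base board; origin at the centre of its underside
- spool: bystander: wooden spool, 32 mm across, 34 mm tall, standing on the fixture's base board; origin at the centre of its underside
- card_box: bystander: cardboard box 70 x 50 x 35 mm on the table; origin at the centre of its underside

How it is judged:
On the way, in this order (a step that is already met when the one before it is completed fails the run):
1. the wheel has been turned a little more than one full turn, one way or the other ((value of joint wheel above 6.15 rad or value of joint wheel below -6.15 rad)).
2. the cap is off its axle end, gripped by the fingers (height (world z) of cap_center above 0.11 m and contact force between the fingers and cap above 1 N), for 0.1 s.
At the end, for the whole second after the job is handed in: the cap is held by the gripper's fingers, its centre at least 175 mm above the table (95 mm higher than at the start), still (under 30 mm/s) and touching neither wheel nor fixture (height (world z) of cap_center above 0.175 m and contact force between the fingers and cap above 1 N and contact force between cap and fixture below 0.1 N and linear speed of cap below 0.03 m/s); the arm keeps its last pose, push and grip.
It fails at once if one of the bystanders is moved more than 30 mm (distance of any of oil_bottle, screwdriver, wrench, doll_cup, spacer, spool, card_box from where it was at the start of the episode above 0.03 m).
It also fails if it takes over 64 s, if anything falls off the work surface, if the arm or the gripper's body presses on something with over 40 N, if the wrist force passes 120 N, or if a joint passes its speed limit or range.

## Working session

There is one attempt and no reset: what is moved stays moved. The work goes in short steps, Python scripts to look and compute and a tool call to move; the robot and the scene stay as the last step left them, time stands still between calls to the robot, and variables do not carry over. Pictures are saved under pics/ and viewed, and the job is handed in when it is done.

Besides the shell and the picture viewer there is one more tool, called after "Call:" by a JSON object that holds its "name" and its "arguments". step_arm: Moves the arm, as the interface text tells. Shift numbers are shares of 2.5 cm and turn numbers shares of 6 degrees, none past 1 either way. Its arguments: {"type":"object","properties":{"plan":{"type":"array"}},"required":["plan"]}

```bash
mkdir -p pics; ls; cat > h.py <<'E'
from station import manip
import cv2,numpy as np
def snap(n,f):
    c=manip.read_camera(n); cv2.imwrite('pics/'+f,cv2.cvtColor(c['img'],cv2.COLOR_RGB2BGR)); return c
def foc(c): return 192/np.tan(np.radians(c['fov_y'])/2)
def ray(c,u,v):
    f=foc(c); K=np.array([[f,0,c['cx']],[0,f,c['cy']],[0,0,1.]])
    p=cv2.undistortPoints(np.array([[[u,v]]],float),K,np.array([c['k1'],0,0,0,0.]))[0,0]
    T=np.array(c['T']); return T[:3,3],T[:3,:3]@np.array([p[0],p[1],1])
def onz(c,u,v,z):
    o,d=ray(c,u,v); return o+d*(z-o[2])/d[2]
def proj(c,P):
    f=foc(c);T=np.array(c['T']); q=T[:3,:3].T@(np.array(P)-T[:3,3]); a=q[:2]/q[2]; a=a*(1+c['k1']*(a@a)); return a*f+[c['cx'],c['cy']]
E
python3 - <<'E'
from h import *
for n in('side','top'):
    c=snap(n,n+'0.png'); print(n,c['fov_y'],c['k1'],np.round(c['T'],3).tolist())
s=manip.read_state();print(s)
E
```

```text
pics
side 49.71190227009781 -0.0320534595414746 [[0.916, -0.287, 0.279, 0.357], [-0.4, -0.677, 0.617, -0.467], [0.012, -0.678, -0.735, 0.789], [0.0, 0.0, 0.0, 1.0]]
top 44.73867037916708 -0.11376072978607829 [[0.023, -0.996, 0.083, 0.49], [-1.0, -0.023, 0.005, 0.127], [-0.003, -0.084, -0.996, 1.358], [0.0, 0.0, 0.0, 1.0]]
{'t': 0.1, 'q': array([ 1.38659912e+00,  2.55672026e-01,  1.07152831e-01, -4.09845304e-04,
       -1.42390701e+00, -2.84601506e-01]), 'qvel': array([ 0.00245589, -0.00117731,  0.00440482,  0.00145885, -0.00015426,
       -0.00154012]), 'tau': array([-2.32702085e-03, -3.87604737e+01,  2.38475096e+01,  5.37796453e+00,
       -3.80006939e-03,  5.67328797e-06]), 'tcp_pos': array([0.24825396, 0.49029542, 0.23050393]), 'tool_rot': array([ 9.72646674e-01, -2.32288058e-01, -1.61541466e-04,  8.24083962e-04]), 'force': array([ 0.16612977, -0.58046794,  0.21346673]), 'torque': array([ 0.00734595, -0.00174307, -0.03503636]), 'gripper_width': 0.08529686160635441}
```

View pics/top0.png

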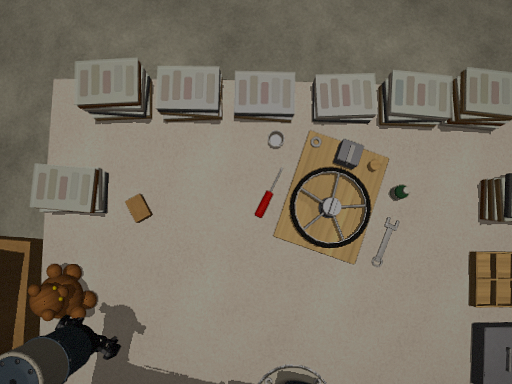

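View pics/side0.png

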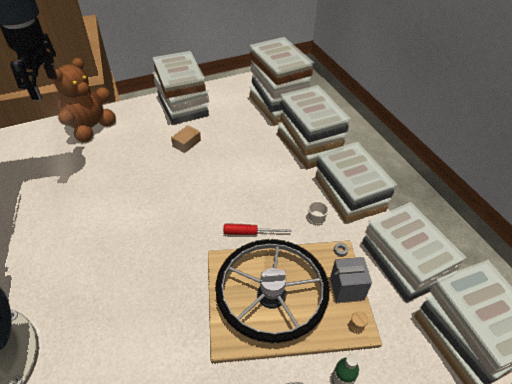

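```bash
python3 - <<'E'
from h import *
c=manip.read_camera('top'); s=manip.read_camera('side')
im=c['img']; cv2.imwrite('pics/z.png',cv2.resize(cv2.cvtColor(im[120:275,260:420],cv2.COLOR_RGB2BGR),None,fx=4.5,fy=3.8*1.0,interpolation=cv2.INTER_CUBIC)) 
im2=s['img'];cv2.imwrite('pics/zs.png',cv2.resize(cv2.cvtColor(im2[225:360,200:390],cv2.COLOR_RGB2BGR),None,fx=4,fy=4,interpolation=cv2.INTER_CUBIC))
def tyre(c,roi):
    g=c['img'].max(axis=2); m=np.zeros_like(g); a,b,x,y=roi; m[a:b,x:y]=(g[a:b,x:y]<45)*255
    m=cv2.morphologyEx(m,cv2.MORPH_CLOSE,np.ones((3,3)))
    cs,_=cv2.findContours(m,cv2.RETR_EXTERNAL,cv2.CHAIN_APPROX_NONE); k=max(cs,key=cv2.contourArea); k=cv2.convexHull(k)
    return k[:,0,:]
for n,cc,roi in(('top',c,(160,255,285,378)),('side',s,(235,345,210,332))):
    k=tyre(cc,roi); P=np.array([onz(cc,u,v,.052)[:2] for u,v in k])
    A=np.c_[2*P,np.ones(len(P))]; w=np.linalg.lstsq(A,(P**2).sum(1),rcond=None)[0]; print(n,w[:2],np.sqrt(w[2]+w[:2]@w[:2]),len(k))
# board mask
hsv=cv2.cvtColor(im,cv2.COLOR_RGB2HSV); print(hsv[250,330],hsv[240,285],hsv[300,300])
E
```

```text
top [ 0.56981442 -0.09094731] 0.11329727910474978 39
side [ 0.56880328 -0.09419736] 0.1146791699438914 50
[ 22 109 150] [ 17 104  98] [ 16  45 147]
```

View pics/z.png

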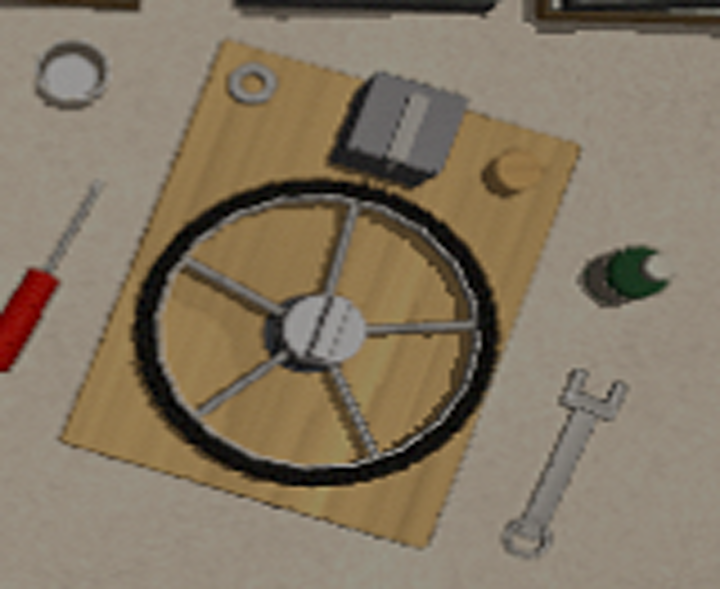

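View pics/zs.png

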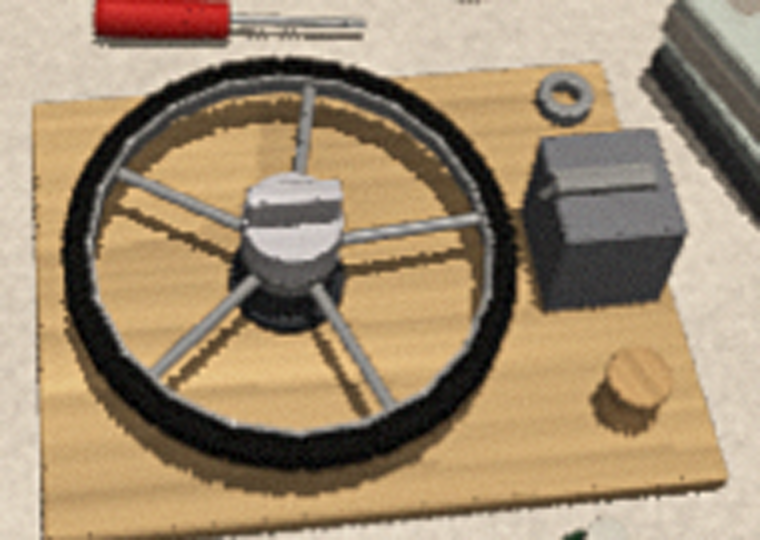

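```bash
python3 - <<'E'
from h import *
c=manip.read_camera('top'); s=manip.read_camera('side')
Z=lambda x,y:(x/4.5+260-.4,y/3.8+120-.4)
S=lambda x,y:(x/4+200-.4,y/4+225-.4)
K=np.array([onz(c,*Z(*p),.015)[:2] for p in[(222,38),(580,148),(428,548),(60,440)]])
print(K.round(4)); 
for a,b in((3,0),(2,1)): d=K[a]-K[b];print('xdir',np.degrees(np.arctan2(-d[1],-d[0])))
for a,b in((0,1),(3,2)): d=K[a]-K[b];print('ydir-90',np.degrees(np.arctan2(d[1],d[0]))-90)
K2=np.array([onz(s,*S(*p),.015)[:2] for p in[(600,63),(727,480),(47,537),(33,103)]]); print(K2.round(4))
for k in(K,K2):
  m=k.mean(0); d=(k[0]+k[1]-k[2]-k[3]);d/=np.linalg.norm(d); print('spindle',m-.035*d,np.degrees(np.arctan2(d[1],d[0])))
o=np.array([.569,-.0925])
for n,cc,F,L in(('top',c,Z,[(350,210),(468,325),(372,450),(205,408),(190,263)]),('side',s,S,[(308,90),(478,218),(388,402),(157,372),(124,173)])):
  for p in L:
    P=onz(cc,*F(*p),.05)[:2]-o; print(n,np.linalg.norm(P).round(4),np.degrees(np.arctan2(P[1],P[0])).round(1))
# bar top edge endpoints in side (front top edge z=.102)
a=onz(s,*S(249,207),.102);b=onz(s,*S(341,203),.102);d=b-a;print('bar',a,b,np.degrees(np.arctan2(d[1],d[0])))
a=onz(s,*S(249,229),.08);b=onz(s,*S(341,222),.08);d=b-a;print('bar',a,b,np.degrees(np.arctan2(d[1],d[0])))
cv2.imwrite('pics/capT.png',cv2.resize(cv2.cvtColor(c['img'][190:225,312:350],cv2.COLOR_RGB2BGR),None,fx=12,fy=12,interpolation=cv2.INTER_CUBIC))
cv2.imwrite('pics/capS.png',cv2.resize(cv2.cvtColor(s['img'][262:312,250:295],cv2.COLOR_RGB2BGR),None,fx=11,fy=11,interpolation=cv2.INTER_CUBIC))
for n,cc in(('t',c),('s',s)): print(n,proj(cc,[.569,-.0925,.102]))
E
```

```text
[[ 0.7983 -0.0335]
 [ 0.7186 -0.2692]
 [ 0.4102 -0.1707]
 [ 0.487   0.0664]]
xdir -17.788466080675416
xdir -17.731905735915678
ydir-90 -18.682670901657687
ydir-90 -17.94209269802407
[[ 0.7955 -0.0384]
 [ 0.7182 -0.2738]
 [ 0.4103 -0.1699]
 [ 0.4855  0.0638]]
spindle [ 0.57018439 -0.09105725] -17.760325705717825
spindle [ 0.56919004 -0.09352312] -18.43974099885628
top 0.0948 -11.6
top 0.0947 -84.8
top 0.0919 -158.1
top 0.0904 128.6
top 0.0961 58.1
side 0.0962 58.3
side 0.099 -14.1
side 0.0946 -85.3
side 0.0941 -156.7
side 0.094 130.0
bar [ 0.5457915 -0.0929331  0.102    ] [ 0.58710417 -0.10825577  0.102     ] -20.34958128873962
bar [ 0.54675456 -0.0921718   0.08      ] [ 0.58969163 -0.10635407  0.08      ] -18.278567870701032
t [333.66570582 206.33814058]
s [272.76273372 272.03767681]
```

View pics/capT.png

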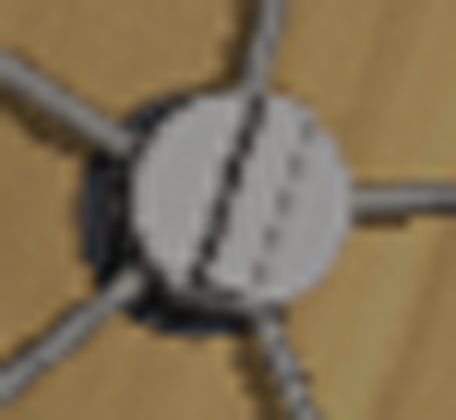

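View pics/capS.png

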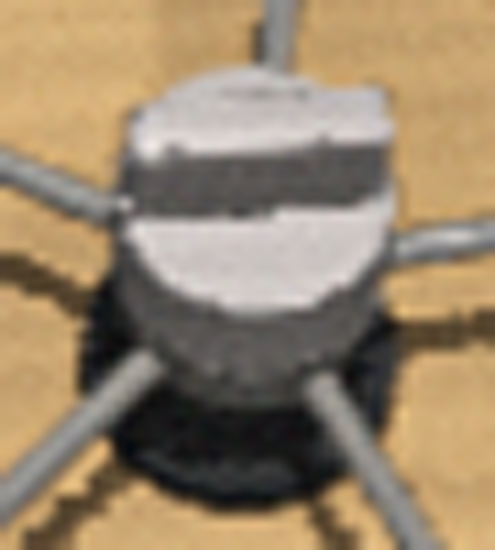

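Call:
{"name": "step_arm", "arguments": {"plan": [{"wz": -0.7, "grip": -1}, {"wz": -0.7, "grip": -1}, {"dx": 0.8, "dy": 0.7, "grip": -1}, {"dx": 0.84, "dy": 0.7, "grip": -1}, {"dx": 0.84, "dy": 0.7, "grip": -1}, {"dx": 0.84, "dy": 0.7, "grip": -1}, {"dx": 0.84, "dy": 0.7, "grip": -1}, {"dx": 0.84, "dy": 0.7, "grip": -1}, {"dx": 0.84, "dy": 0.7, "grip": -1}, {"dx": 0.84, "dy": 0.7, "grip": -1}]}}

```text
$.plan[0]: bad value
```

Call:
{"name": "step_arm", "arguments": {"plan": [{"dx": 0.84, "dy": 0.7, "grip": -1}, {"dx": 0.84, "dy": 0.7, "grip": -1}, {"dx": 0.84, "dy": 0.7, "grip": -1}, {"dx": 0.84, "dy": 0.7, "grip": -1}, {"dx": 0.84, "dy": 0.7, "grip": -1}, {"dx": 0.84, "dy": 0.7, "grip": -1}, {"dx": 0.84, "dy": 0.7, "grip": -1}, {"dx": 0.84, "dy": 0.7, "grip": -1}, {"dx": 0.84, "dy": 0.7, "grip": -1}, {"dx": 0.84, "dy": 0.7, "grip": -1}]}}

```text
$.plan[0]: bad value
```

Call:
{"name": "step_arm", "arguments": {"plan": [{"dx": 0.84, "dy": 0.7, "grip": -1}, {"dx": 0.84, "dy": 0.7, "grip": -1}, {"dx": 0.84, "dy": 0.7, "grip": -1}, {"dx": 0.0, "dy": 0.0, "grip": -1}, {"grip": -1}]}}

```text
$.plan[0]: bad value
```

Call:
{"name": "step_arm", "arguments": {"plan": [{"wx": 0, "wy": 0, "wz": -0.7, "dx": 0, "dy": 0, "dz": 0, "grip": -1}, {"wx": 0, "wy": 0, "wz": -0.7, "dx": 0, "dy": 0, "dz": 0, "grip": -1}]}}

```text
t: 0.55
tcp_pos: [0.2484, 0.4906, 0.2312]
tool_rot: [0.987, -0.159, -0.0, 0.0]
force: [-0.0, -0.0, -0.6]
gripper_width: 0.0516
```

Call:
{"name": "step_arm", "arguments": {"plan": [{"wx": 0, "wy": 0, "wz": 0, "dx": 0.84, "dy": 0.7, "dz": 0, "grip": -1}, {"wx": 0, "wy": 0, "wz": 0, "dx": 0.84, "dy": 0.7, "dz": 0, "grip": -1}, {"wx": 0, "wy": 0, "wz": 0, "dx": 0.84, "dy": 0.7, "dz": 0, "grip": -1}, {"wx": 0, "wy": 0, "wz": 0, "dx": 0.84, "dy": 0.7, "dz": 0, "grip": -1}, {"wx": 0, "wy": 0, "wz": 0, "dx": 0.84, "dy": 0.7, "dz": 0, "grip": -1}, {"wx": 0, "wy": 0, "wz": 0, "dx": 0.84, "dy": 0.7, "dz": 0, "grip": -1}, {"wx": 0, "wy": 0, "wz": 0, "dx": 0.84, "dy": 0.7, "dz": 0, "grip": -1}, {"wx": 0, "wy": 0, "wz": 0, "dx": 0.84, "dy": 0.7, "dz": 0, "grip": -1}, {"wx": 0, "wy": 0, "wz": 0, "dx": 0.84, "dy": 0.7, "dz": 0, "grip": -1}, {"wx": 0, "wy": 0, "wz": 0, "dx": 0.84, "dy": 0.7, "dz": 0, "grip": -1}]}}

```text
t: 1.8
tcp_pos: [0.3927, 0.2564, 0.2314]
tool_rot: [0.987, -0.161, 0.0, -0.0]
force: [-0.0, -0.0, -0.0]
gripper_width: -0.0003
```

Call:
{"name": "step_arm", "arguments": {"plan": [{"wx": 0, "wy": 0, "wz": 0, "dx": 0.84, "dy": 0.7, "dz": 0, "grip": -1}, {"wx": 0, "wy": 0, "wz": 0, "dx": 0.84, "dy": 0.7, "dz": 0, "grip": -1}, {"wx": 0, "wy": 0, "wz": 0, "dx": 0.84, "dy": 0.7, "dz": 0, "grip": -1}, {"wx": 0, "wy": 0, "wz": 0, "dx": 0.84, "dy": 0.7, "dz": 0, "grip": -1}, {"wx": 0, "wy": 0, "wz": 0, "dx": 0.84, "dy": 0.7, "dz": 0, "grip": -1}, {"wx": 0, "wy": 0, "wz": 0, "dx": 0.84, "dy": 0.7, "dz": 0, "grip": -1}, {"wx": 0, "wy": 0, "wz": 0, "dx": 0.84, "dy": 0.7, "dz": 0, "grip": -1}, {"wx": 0, "wy": 0, "wz": 0, "dx": 0.84, "dy": 0.7, "dz": 0, "grip": -1}, {"wx": 0, "wy": 0, "wz": 0, "dx": 0.84, "dy": 0.7, "dz": 0, "grip": -1}, {"wx": 0, "wy": 0, "wz": 0, "dx": 0.84, "dy": 0.7, "dz": 0, "grip": -1}]}}

```text
t: 3.05
tcp_pos: [0.536, 0.024, 0.2314]
tool_rot: [0.987, -0.161, 0.0, 0.0]
force: [0.1, -0.2, 0.5]
gripper_width: 0.0001
```

Call:
{"name": "step_arm", "arguments": {"plan": [{"wx": 0, "wy": 0, "wz": 0, "dx": 0.84, "dy": 0.7, "dz": 0, "grip": -1}, {"wx": 0, "wy": 0, "wz": 0, "dx": 0.84, "dy": 0.7, "dz": 0, "grip": -1}, {"wx": 0, "wy": 0, "wz": 0, "dx": 0, "dy": 0, "dz": 0, "grip": -1}, {"wx": 0, "wy": 0, "wz": 0, "dx": 0, "dy": 0, "dz": 0, "grip": -1}]}}

```text
t: 3.55
tcp_pos: [0.5643, -0.0212, 0.2313]
tool_rot: [0.987, -0.161, -0.0, -0.0]
force: [-0.3, -0.0, 0.6]
gripper_width: 0.0002
```

```bash
python3 - <<'E'
from h import *
s=manip.read_state(); print(s['t'],s['q'],s['tcp_pos'],s['tool_rot'],s['torque'])
c=snap('side','s1.png'); cv2.imwrite('pics/s1z.png',cv2.resize(cv2.imread('pics/s1.png')[150:384,150:450],None,fx=2.5,fy=2.5))
E
```

```text
3.55 [ 2.39362468e-01  2.84531660e-01  1.48044440e-01 -1.75986750e-04
 -1.43443729e+00  1.00819094e+00] [ 0.56429118 -0.02115601  0.23130303] [ 9.86965726e-01 -1.60930554e-01 -9.30359923e-05 -5.52436625e-05] [ 0.02249301 -0.00376483  0.00956383]
```

View pics/s1z.png

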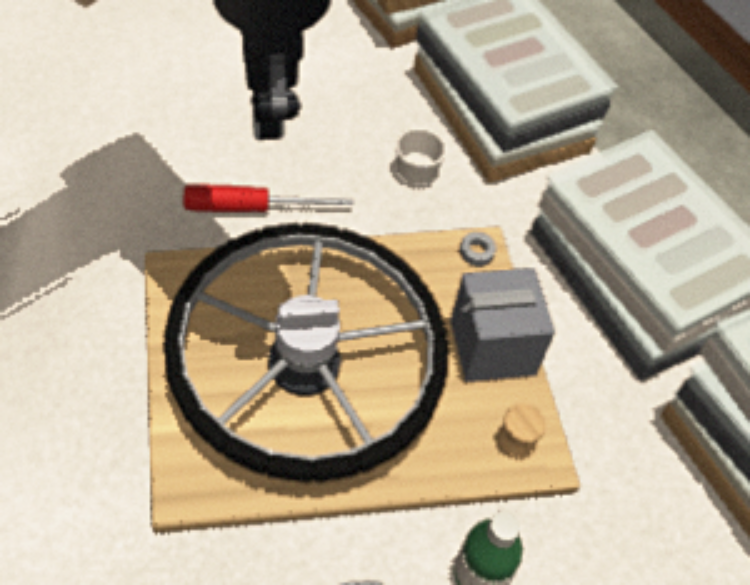

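```bash
python3 - <<'E'
import numpy as np,json
for b in range(3):
  print([tuple((np.round(.648*np.array([np.cos(t),np.sin(t)]),2)).tolist()) for k in range(10) for t in [np.radians(-112.5-13*(b*10+k+.5)-90)]])
E
```

```text
[(-0.57, 0.31), (-0.48, 0.43), (-0.37, 0.53), (-0.24, 0.6), (-0.1, 0.64), (0.05, 0.65), (0.19, 0.62), (0.32, 0.56), (0.44, 0.47), (0.54, 0.36)]
[(0.6, 0.23), (0.64, 0.09), (0.65, -0.06), (0.62, -0.2), (0.56, -0.33), (0.47, -0.45), (0.35, -0.54), (0.22, -0.61), (0.08, -0.64), (-0.07, -0.64)]
[(-0.21, -0.61), (-0.34, -0.55), (-0.46, -0.46), (-0.55, -0.34), (-0.61, -0.21), (-0.64, -0.07), (-0.64, 0.08), (-0.61, 0.22), (-0.54, 0.35), (-0.45, 0.47)]
```

Call:
{"name": "step_arm", "arguments": {"plan": [{"wx": 0, "wy": 0, "wz": 0, "dx": 0, "dy": 0, "dz": 0.95, "grip": -1}, {"wx": 0, "wy": 0, "wz": 0, "dx": 0, "dy": 0, "dz": 0.95, "grip": -1}, {"wx": 0, "wy": 0, "wz": 0, "dx": 0, "dy": 0, "dz": 0.95, "grip": -1}, {"wx": 0, "wy": 0, "wz": 0, "dx": 0, "dy": 0, "dz": 0.95, "grip": -1}, {"wx": 0, "wy": 0, "wz": 0, "dx": 0, "dy": 0, "dz": 0.95, "grip": -1}, {"wx": 0, "wy": 0, "wz": 0, "dx": 0, "dy": 0, "dz": 0.95, "grip": -1}, {"wx": 0, "wy": 0, "wz": 0, "dx": 0, "dy": 0, "dz": 0.95, "grip": -1}, {"wx": 0, "wy": 0, "wz": 0, "dx": 0, "dy": 0, "dz": 0.95, "grip": -1}, {"wx": 0, "wy": 0, "wz": 0, "dx": 0, "dy": 0, "dz": 0, "grip": -1}]}}

```text
t: 4.72
tcp_pos: [0.5631, -0.0205, 0.04]
tool_rot: [0.987, -0.16, -0.002, 0.001]
force: [-0.1, 1.0, 0.1]
gripper_width: -0.0001
```

Call:
{"name": "step_arm", "arguments": {"plan": [{"wx": 0, "wy": 0, "wz": 0, "dx": -0.57, "dy": 0.31, "dz": 0, "grip": -1}, {"wx": 0, "wy": 0, "wz": 0, "dx": -0.48, "dy": 0.43, "dz": 0, "grip": -1}, {"wx": 0, "wy": 0, "wz": 0, "dx": -0.37, "dy": 0.53, "dz": 0, "grip": -1}, {"wx": 0, "wy": 0, "wz": 0, "dx": -0.24, "dy": 0.6, "dz": 0, "grip": -1}, {"wx": 0, "wy": 0, "wz": 0, "dx": -0.1, "dy": 0.64, "dz": 0, "grip": -1}]}}

```text
t: 5.35
tcp_pos: [0.5031, -0.0671, 0.0419]
tool_rot: [0.987, -0.16, 0.001, -0.0]
force: [0.8, 1.0, -0.2]
gripper_width: 0.0002
```

```bash
python3 - <<'E'
from h import *
s=manip.read_state(); print(s['t'],s['q'],s['tcp_pos'],s['tool_rot'],s['force'])
c=snap('side','s2.png'); cv2.imwrite('pics/s2z.png',cv2.resize(cv2.imread('pics/s2.png')[150:384,150:450],None,fx=2.5,fy=2.5))
E
```

```text
5.35 [ 1.76565895e-01  3.15273025e-01 -3.24333770e-01  4.33266054e-05
 -9.29843392e-01  1.07235343e+00] [ 0.50312719 -0.06708127  0.0419118 ] [ 9.87079179e-01 -1.60231837e-01  6.40850567e-04 -2.06483527e-04] [ 0.80460845  0.98735356 -0.2346661 ]
```

View pics/s2z.png

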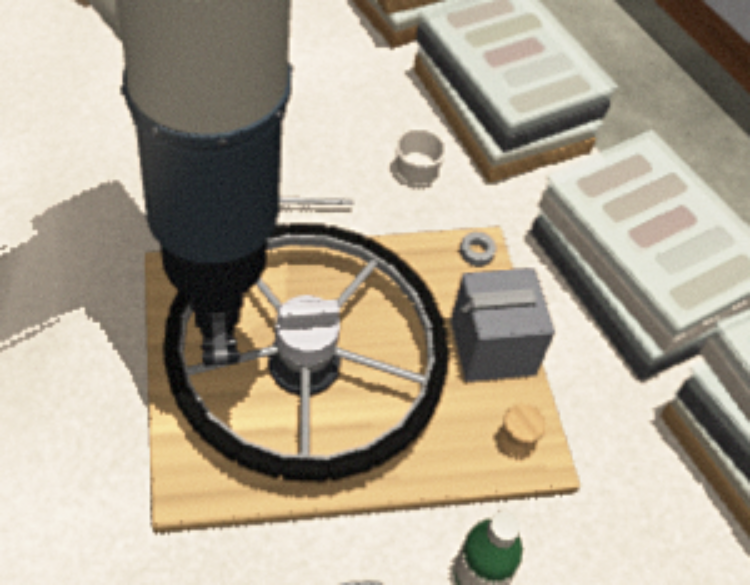

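Call:
{"name": "step_arm", "arguments": {"plan": [{"wx": 0, "wy": 0, "wz": 0, "dx": 0.05, "dy": 0.65, "dz": 0, "grip": -1}, {"wx": 0, "wy": 0, "wz": 0, "dx": 0.19, "dy": 0.62, "dz": 0, "grip": -1}, {"wx": 0, "wy": 0, "wz": 0, "dx": 0.32, "dy": 0.56, "dz": 0, "grip": -1}, {"wx": 0, "wy": 0, "wz": 0, "dx": 0.44, "dy": 0.47, "dz": 0, "grip": -1}, {"wx": 0, "wy": 0, "wz": 0, "dx": 0.54, "dy": 0.36, "dz": 0, "grip": -1}, {"wx": 0, "wy": 0, "wz": 0, "dx": 0.6, "dy": 0.23, "dz": 0, "grip": -1}, {"wx": 0, "wy": 0, "wz": 0, "dx": 0.64, "dy": 0.09, "dz": 0, "grip": -1}, {"wx": 0, "wy": 0, "wz": 0, "dx": 0.65, "dy": -0.06, "dz": 0, "grip": -1}, {"wx": 0, "wy": 0, "wz": 0, "dx": 0.62, "dy": -0.2, "dz": 0, "grip": -1}, {"wx": 0, "wy": 0, "wz": 0, "dx": 0.56, "dy": -0.33, "dz": 0, "grip": -1}]}}

```text
t: 6.65
tcp_pos: [0.5937, -0.1606, 0.0406]
tool_rot: [0.987, -0.161, -0.001, 0.0]
force: [-1.5, 0.8, 0.7]
gripper_width: 0.0001
```

Call:
{"name": "step_arm", "arguments": {"plan": [{"wx": 0, "wy": 0, "wz": 0, "dx": 0.47, "dy": -0.45, "dz": 0, "grip": -1}, {"wx": 0, "wy": 0, "wz": 0, "dx": 0.35, "dy": -0.54, "dz": 0, "grip": -1}, {"wx": 0, "wy": 0, "wz": 0, "dx": 0.22, "dy": -0.61, "dz": 0, "grip": -1}, {"wx": 0, "wy": 0, "wz": 0, "dx": 0.08, "dy": -0.64, "dz": 0, "grip": -1}, {"wx": 0, "wy": 0, "wz": 0, "dx": -0.07, "dy": -0.64, "dz": 0, "grip": -1}, {"wx": 0, "wy": 0, "wz": 0, "dx": -0.21, "dy": -0.61, "dz": 0, "grip": -1}, {"wx": 0, "wy": 0, "wz": 0, "dx": -0.34, "dy": -0.55, "dz": 0, "grip": -1}, {"wx": 0, "wy": 0, "wz": 0, "dx": -0.46, "dy": -0.46, "dz": 0, "grip": -1}, {"wx": 0, "wy": 0, "wz": 0, "dx": -0.55, "dy": -0.34, "dz": 0, "grip": -1}, {"wx": 0, "wy": 0, "wz": 0, "dx": -0.61, "dy": -0.21, "dz": 0, "grip": -1}]}}

```text
t: 7.9
tcp_pos: [0.6063, -0.03, 0.0415]
tool_rot: [0.987, -0.16, 0.0, -0.0]
force: [1.5, -1.2, 0.1]
gripper_width: -0.0002
```

Call:
{"name": "step_arm", "arguments": {"plan": [{"wx": 0, "wy": 0, "wz": 0, "dx": -0.64, "dy": -0.07, "dz": 0, "grip": -1}, {"wx": 0, "wy": 0, "wz": 0, "dx": -0.64, "dy": 0.08, "dz": 0, "grip": -1}, {"wx": 0, "wy": 0, "wz": 0, "dx": -0.61, "dy": 0.22, "dz": 0, "grip": -1}, {"wx": 0, "wy": 0, "wz": 0, "dx": -0.54, "dy": 0.35, "dz": 0, "grip": -1}, {"wx": 0, "wy": 0, "wz": 0, "dx": -0.45, "dy": 0.47, "dz": 0, "grip": -1}, {"wx": 0, "wy": 0, "wz": 0, "dx": 0, "dy": 0, "dz": 0, "grip": -1}]}}

```text
t: 8.65
tcp_pos: [0.529, -0.0333, 0.0414]
tool_rot: [0.987, -0.161, -0.0, -0.0]
force: [0.2, -0.6, 0.3]
gripper_width: 0.0
```

```bash
python3 - <<'E'
from h import *
s=manip.read_state(); print(s['t'],s['q'],s['tcp_pos'],s['tool_rot'],s['force'])
c=snap('side','s3.png'); cv2.imwrite('pics/s3z.png',cv2.resize(cv2.imread('pics/s3.png')[150:384,150:450],None,fx=2.5,fy=2.5))
E
```

```text
8.65 [ 2.32345281e-01  3.55343359e-01 -2.64347718e-01 -5.79374075e-04
 -9.51746134e-01  1.01590792e+00] [ 0.52903365 -0.03330864  0.04141954] [ 9.86996806e-01 -1.60739373e-01 -3.86403002e-04 -9.49384665e-05] [ 0.20388859 -0.55938487  0.28633704]
```

View pics/s3z.png

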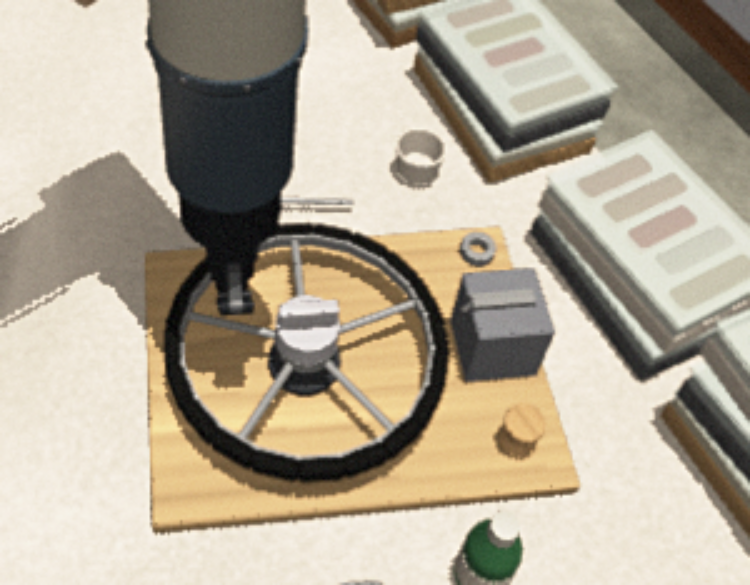

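```bash
python3 - <<'E'
from h import *
s=manip.read_camera('side')
for p in[(194,317),(296,240),(415,303),(390,437),(245,435)]:
    P=onz(s,p[0]/2.5+150-.3,p[1]/2.5+150-.3,.05)[:2]-[.5695,-.0925]; print(np.linalg.norm(P).round(3),np.degrees(np.arctan2(P[1],P[0])).round(1))
E
```

```text
0.093 143.4
0.099 69.5
0.099 -2.5
0.103 -76.8
0.094 -144.1
```

Call:
{"name": "step_arm", "arguments": {"plan": [{"wx": 0, "wy": 0, "wz": 0, "dx": 0, "dy": 0, "dz": -0.95, "grip": -1}, {"wx": 0, "wy": 0, "wz": 0, "dx": 0, "dy": 0, "dz": -0.95, "grip": -1}, {"wx": 0, "wy": 0, "wz": 0, "dx": 0, "dy": 0, "dz": -0.95, "grip": -1}, {"wx": 0, "wy": 0, "wz": 0, "dx": 0, "dy": 0, "dz": -0.95, "grip": -1}, {"wx": 0, "wy": 0, "wz": 0, "dx": 0, "dy": 0, "dz": -0.95, "grip": 0}, {"wx": 0, "wy": 0, "wz": 0, "dx": 0.76, "dy": 0.58, "dz": 0, "grip": 0}, {"wx": 0, "wy": 0, "wz": 0, "dx": 0.76, "dy": 0.58, "dz": 0, "grip": 0}, {"wx": 0, "wy": 0, "wz": 0, "dx": 0.76, "dy": 0.58, "dz": 0, "grip": 0}, {"wx": 0, "wy": 0, "wz": 0, "dx": 0, "dy": 0, "dz": 0, "grip": 0}, {"wx": 0, "wy": 0, "wz": 0, "dx": 0, "dy": 0, "dz": 0, "grip": 0}]}}

```text
t: 10.0
tcp_pos: [0.5706, -0.092, 0.1596]
tool_rot: [0.987, -0.16, -0.0, -0.0]
force: [-0.6, 0.8, 0.8]
gripper_width: 0.0425
```

```bash
python3 - <<'E'
from h import *
s=manip.read_state(); print(s['t'],s['q'],s['tcp_pos'],s['tool_rot'],s['force'],s['torque'])
c=snap('side','s4.png'); cv2.imwrite('pics/s4z.png',cv2.resize(cv2.imread('pics/s4.png')[180:330,190:360],None,fx=4,fy=4))
E
```

```text
10.0 [ 1.10311589e-01  3.40618956e-01  4.39120413e-02 -3.64441622e-04
 -1.27481668e+00  1.13821968e+00] [ 0.570556   -0.09202172  0.15964815] [ 9.87037599e-01 -1.60488679e-01 -3.97047614e-04 -7.03980019e-05] [-0.55874968  0.77741009  0.77115216] [ 0.02846338  0.00152701 -0.01482524]
```

View pics/s4z.png

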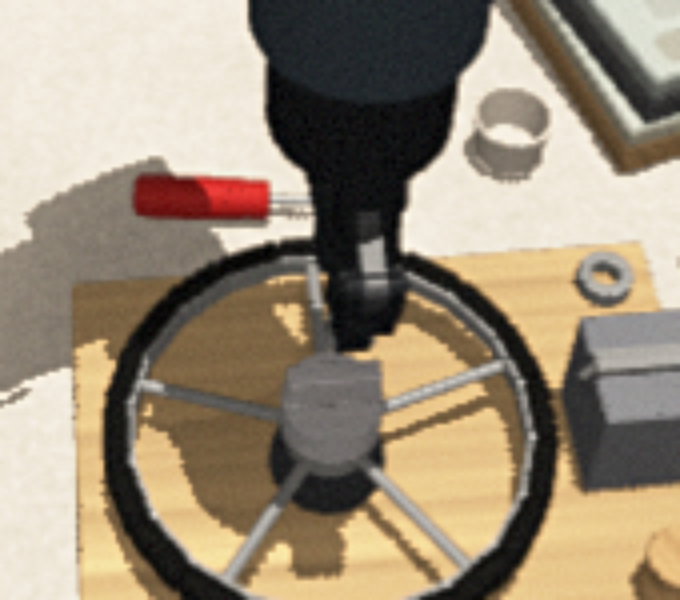

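Call:
{"name": "step_arm", "arguments": {"plan": [{"wx": 0, "wy": 0, "wz": 0, "dx": -0.04, "dy": 0.05, "dz": 0.6, "grip": 0}, {"wx": 0, "wy": 0, "wz": 0, "dx": 0, "dy": 0, "dz": 0.6, "grip": 0}, {"wx": 0, "wy": 0, "wz": 0, "dx": 0, "dy": 0, "dz": 0.6, "grip": 0}, {"wx": 0, "wy": 0, "wz": 0, "dx": 0, "dy": 0, "dz": 0.6, "grip": 0}, {"wx": 0, "wy": 0, "wz": 0, "dx": 0, "dy": 0, "dz": 0.3, "grip": 0}, {"wx": 0, "wy": 0, "wz": 0, "dx": 0, "dy": 0, "dz": 0.3, "grip": 0}, {"wx": 0, "wy": 0, "wz": 0, "dx": 0, "dy": 0, "dz": 0, "grip": 0}, {"wx": 0, "wy": 0, "wz": 0, "dx": 0, "dy": 0, "dz": 0, "grip": 0}]}}

```text
t: 11.05
tcp_pos: [0.5697, -0.0933, 0.0855]
tool_rot: [0.987, -0.16, 0.0, -0.0]
force: [-0.2, -0.7, 0.4]
gripper_width: 0.0427
```

```bash
python3 - <<'E'
from h import *
s=manip.read_state(); print(s['t'],s['tcp_pos'],s['tool_rot'],s['force'],s['torque'])
c=snap('side','s5.png'); cv2.imwrite('pics/s5z.png',cv2.resize(cv2.imread('pics/s5.png')[220:330,210:340],None,fx=5,fy=5,interpolation=cv2.INTER_CUBIC))
E
```

```text
11.05 [ 0.56970829 -0.09328068  0.0855125 ] [ 9.87060021e-01 -1.60350573e-01  4.55759329e-04 -9.33760891e-06] [-0.21605744 -0.67418379  0.35731948] [-0.01551316  0.03157089  0.00538465]
```

View pics/s5z.png

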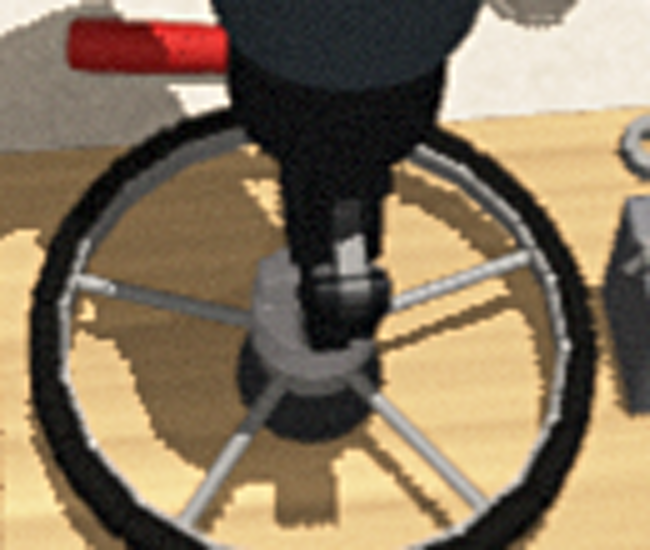

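```bash
python3 - <<'E'
from h import *
c=manip.read_camera('side'); s=manip.read_state(); 
from scipy.spatial.transform import Rotation as R
r=R.from_quat(s['tool_rot']).as_matrix(); print(r.round(3))
for z in(0,-.019,-.06):
  for y in(-.028,0,.028,.036): print(z,y,((proj(c,s['tcp_pos']+r@[0,y,z])-[210,220])*5).round(0))
  print([((proj(c,s['tcp_pos']+r@[x,.036,z])-[210,220])*5).round(0) for x in(-.011,.011)])
E
```

```text
[[ 0.949 -0.317  0.001]
 [-0.317 -0.949 -0.   ]
 [ 0.001 -0.    -1.   ]]
0 -0.028 [306. 223.]
0 0 [314. 284.]
0 0.028 [323. 347.]
0 0.036 [326. 366.]
[array([297., 368.]), array([354., 364.])]
-0.019 -0.028 [308. 196.]
-0.019 0 [317. 258.]
-0.019 0.028 [326. 322.]
-0.019 0.036 [328. 341.]
[array([299., 343.]), array([357., 338.])]
-0.06 -0.028 [313. 136.]
-0.06 0 [322. 198.]
-0.06 0.028 [331. 263.]
-0.06 0.036 [334. 282.]
[array([303., 285.]), array([364., 280.])]
```

Call:
{"name": "step_arm", "arguments": {"plan": [{"wx": 0, "wy": 0, "wz": 0, "dx": 0, "dy": 0, "dz": 0, "grip": -1}, {"wx": 0, "wy": 0, "wz": 0, "dx": 0, "dy": 0, "dz": 0, "grip": -1}, {"wx": 0, "wy": 0, "wz": 0, "dx": 0, "dy": 0, "dz": 0, "grip": -1}, {"wx": 0, "wy": 0, "wz": 0, "dx": 0, "dy": 0, "dz": 0, "grip": -1}, {"wx": 0, "wy": 0, "wz": 0, "dx": 0, "dy": 0, "dz": 0, "grip": -1}]}}

```text
t: 11.78
tcp_pos: [0.5696, -0.0932, 0.0854]
tool_rot: [0.987, -0.16, 0.0, -0.0]
force: [0.4, -0.0, 2.2]
gripper_width: 0.0104
```

```bash
python3 - <<'E'
from h import *
s=manip.read_state(); print(s['t'],s['tcp_pos'],s['tool_rot'],s['force'],s['torque'],s['gripper_width'])
E
```

```text
11.775 [ 0.56958846 -0.09321664  0.0853706 ] [ 9.87066002e-01 -1.60314056e-01  3.32040373e-04 -7.58228124e-06] [ 0.36162321 -0.03796704  2.22926731] [ 0.17002006  0.04734097 -0.04807625] 0.010429161211569215
```

Call:
{"name": "step_arm", "arguments": {"plan": [{"wx": 0, "wy": 0, "wz": 0.4, "dx": 0, "dy": 0, "dz": 0, "grip": -1}, {"wx": 0, "wy": 0, "wz": 0.4, "dx": 0, "dy": 0, "dz": 0, "grip": -1}, {"wx": 0, "wy": 0, "wz": 0.4, "dx": 0, "dy": 0, "dz": 0, "grip": -1}, {"wx": 0, "wy": 0, "wz": 0.4, "dx": 0, "dy": 0, "dz": 0, "grip": -1}, {"wx": 0, "wy": 0, "wz": 0.4, "dx": 0, "dy": 0, "dz": 0, "grip": -1}, {"wx": 0, "wy": 0, "wz": 0, "dx": 0, "dy": 0, "dz": 0, "grip": -1}]}}

```text
t: 12.52
tcp_pos: [0.5696, -0.0934, 0.0854]
tool_rot: [0.965, -0.262, 0.0, 0.0]
force: [-0.6, 0.4, 3.8]
gripper_width: 0.0107
```

```bash
cat > st.py <<'E'
from h import *
s=manip.read_state(); r=s['tool_rot']; print(s['t'],s['tcp_pos'].round(4),'yaw',np.degrees(2*np.arctan2(r[1],r[0])).round(2),s['force'].round(1),s['torque'].round(2),s['gripper_width'].round(4),'q6',s['q'][5].round(3),s['tau'][5].round(2))
E
python3 st.py
```

```text
Traceback (most recent call last):
  File "st.py", line 2, in <module>
    s=manip.read_state(); r=s['tool_rot']; print(s['t'],s['tcp_pos'].round(4),'yaw',np.degrees(2*np.arctan2(r[1],r[0])).round(2),s['force'].round(1),s['torque'].round(2),s['gripper_width'].round(4),'q6',s['q'][5].round(3),s['tau'][5].round(2))
                                                                                                                                                                          ^^^^^^^^^^^^^^^^^^^^^^^^
AttributeError: 'float' object has no attribute 'round'
```

```bash
sed -i "s/s\['gripper_width'\].round(4)/s['gripper_width']/" st.py; python3 st.py
```

```text
12.525 [ 0.5696 -0.0934  0.0854] yaw -30.43 [-0.6  0.4  3.8] [-0.07  0.   -0.06] 0.010688760245182973 q6 0.931 -0.18
```

Call:
{"name": "step_arm", "arguments": {"plan": [{"wx": 0, "wy": 0, "wz": 0.4, "dx": 0, "dy": 0, "dz": 0, "grip": -1}, {"wx": 0, "wy": 0, "wz": 0.4, "dx": 0, "dy": 0, "dz": 0, "grip": -1}, {"wx": 0, "wy": 0, "wz": 0.4, "dx": 0, "dy": 0, "dz": 0, "grip": -1}, {"wx": 0, "wy": 0, "wz": 0.4, "dx": 0, "dy": 0, "dz": 0, "grip": -1}, {"wx": 0, "wy": 0, "wz": 0, "dx": 0, "dy": 0, "dz": 0, "grip": -1}]}}

```text
t: 13.15
tcp_pos: [0.5696, -0.0933, 0.0854]
tool_rot: [0.94, -0.342, 0.0, -0.0]
force: [0.8, 1.0, 4.1]
gripper_width: 0.0103
```

```bash
python3 st.py; python3 - <<'E'
from h import *
c=snap('side','s6.png'); cv2.imwrite('pics/s6z.png',cv2.resize(cv2.imread('pics/s6.png')[220:330,210:340],None,fx=5,fy=5,interpolation=cv2.INTER_CUBIC))
E
```

```text
13.15 [ 0.5696 -0.0933  0.0854] yaw -40.0 [0.8 1.  4.1] [-0.06  0.06 -0.06] 0.010285777763867548 q6 0.764 -0.16
```

View pics/s6z.png

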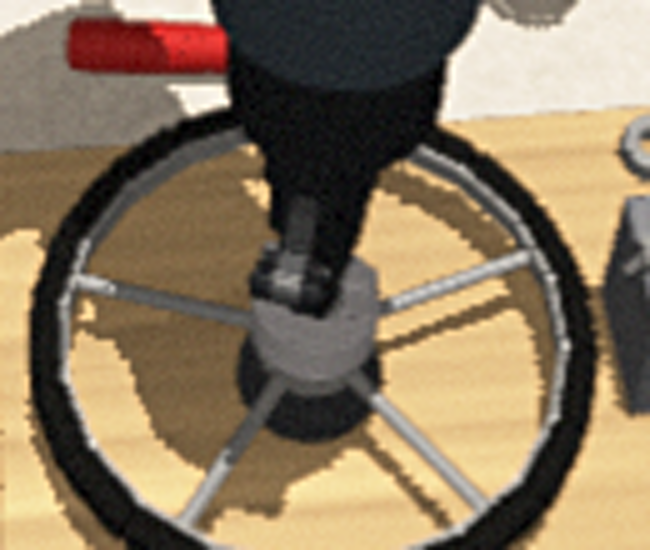

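Call:
{"name": "step_arm", "arguments": {"plan": [{"wx": 0, "wy": 0, "wz": 0.8, "dx": 0, "dy": 0, "dz": 0, "grip": -1}, {"wx": 0, "wy": 0, "wz": 0.8, "dx": 0, "dy": 0, "dz": 0, "grip": -1}, {"wx": 0, "wy": 0, "wz": 0.8, "dx": 0, "dy": 0, "dz": 0, "grip": -1}, {"wx": 0, "wy": 0, "wz": 0.8, "dx": 0, "dy": 0, "dz": 0, "grip": -1}, {"wx": 0, "wy": 0, "wz": 0.8, "dx": 0, "dy": 0, "dz": 0, "grip": -1}, {"wx": 0, "wy": 0, "wz": 0.8, "dx": 0, "dy": 0, "dz": 0, "grip": -1}, {"wx": 0, "wy": 0, "wz": 0.8, "dx": 0, "dy": 0, "dz": 0, "grip": -1}, {"wx": 0, "wy": 0, "wz": 0.8, "dx": 0, "dy": 0, "dz": 0, "grip": -1}, {"wx": 0, "wy": 0, "wz": 0.5, "dx": 0, "dy": 0, "dz": 0, "grip": -1}, {"wx": 0, "wy": 0, "wz": 0, "dx": 0, "dy": 0, "dz": 0, "grip": -1}]}}

```text
t: 14.45
tcp_pos: [0.5696, -0.0933, 0.0854]
tool_rot: [0.758, -0.652, 0.0, -0.0]
force: [0.5, 0.3, 4.9]
gripper_width: 0.0106
```

```bash
python3 st.py
```

```text
14.45 [ 0.5696 -0.0933  0.0854] yaw -81.37 [0.5 0.3 4.9] [ 0.03  0.05 -0.08] 0.010563217706975192 q6 0.042 -0.21
```

Call:
{"name": "step_arm", "arguments": {"plan": [{"wx": 0, "wy": 0, "wz": 0, "dx": 0, "dy": 0, "dz": -0.15, "grip": -1}, {"wx": 0, "wy": 0, "wz": 0, "dx": 0, "dy": 0, "dz": -0.15, "grip": -1}, {"wx": 0, "wy": 0, "wz": 0, "dx": 0, "dy": 0, "dz": -0.15, "grip": -1}]}}

```text
t: 14.82
tcp_pos: [0.5689, -0.0931, 0.0961]
tool_rot: [0.758, -0.652, -0.001, 0.0]
force: [-0.5, 0.3, 0.2]
gripper_width: 0.0107
```

```bash
python3 st.py; python3 - <<'E'
from h import *
c=snap('side','s7.png'); cv2.imwrite('pics/s7z.png',cv2.resize(cv2.imread('pics/s7.png')[220:330,210:340],None,fx=5,fy=5,interpolation=cv2.INTER_CUBIC))
E
```

```text
14.825 [ 0.5689 -0.0931  0.0961] yaw -81.44 [-0.5  0.3  0.2] [-0.04 -0.   -0.03] 0.010662267159566021 q6 0.041 0.01
```

View pics/s7z.png

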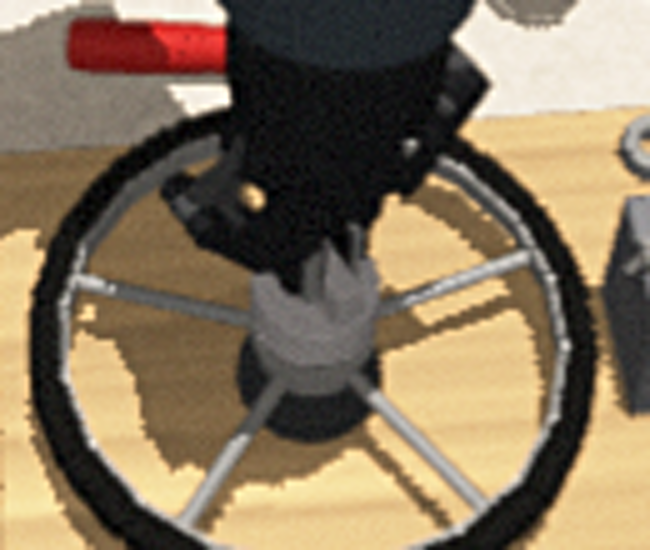

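```bash
python3 - <<'E'
from h import *
a=[cv2.resize(cv2.imread(f'pics/{n}.png')[255:310,250:300],None,fx=8,fy=10,interpolation=cv2.INTER_CUBIC) for n in('s6','s7')]
cv2.imwrite('pics/cmp.png',cv2.convertScaleAbs(np.hstack(a),alpha=1.6))
c=manip.read_camera('side');print([proj(c,[.5695,-.0925,z])[1] for z in(.058,.069)])
E
```

```text
[np.float64(283.76237430437294), np.float64(280.89775422301057)]
```

View pics/cmp.png

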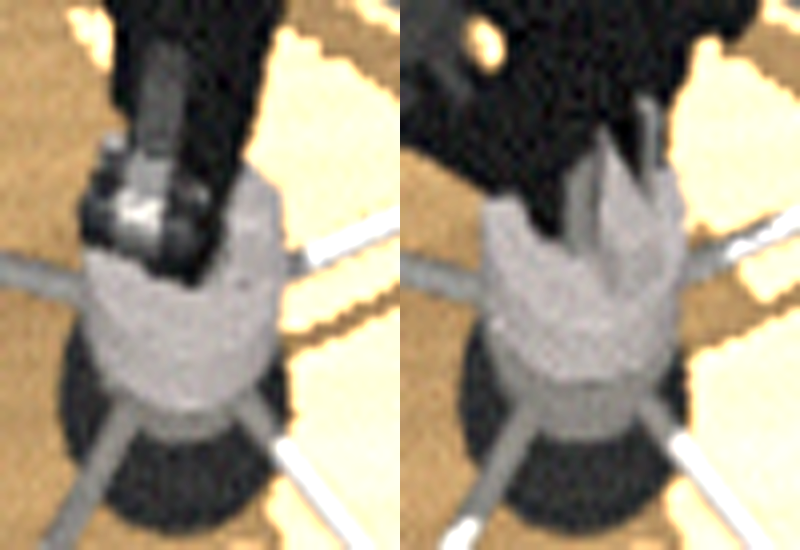

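The cap has lifted about 3 px, and the flange now shows under its rim at zoomed row ~400. The force is low, so I'll carry on straight up.

Call:
{"name": "step_arm", "arguments": {"plan": [{"wx": 0, "wy": 0, "wz": 0, "dx": 0, "dy": 0, "dz": -0.4, "grip": -1}, {"wx": 0, "wy": 0, "wz": 0, "dx": 0, "dy": 0, "dz": -0.5, "grip": -1}, {"wx": 0, "wy": 0, "wz": 0, "dx": 0, "dy": 0, "dz": -0.7, "grip": -1}, {"wx": 0, "wy": 0, "wz": 0, "dx": 0, "dy": 0, "dz": -0.8, "grip": -1}, {"wx": 0, "wy": 0, "wz": 0, "dx": 0, "dy": 0, "dz": -0.8, "grip": -1}, {"wx": 0, "wy": 0, "wz": 0, "dx": 0, "dy": 0, "dz": -0.8, "grip": -1}, {"wx": 0, "wy": 0, "wz": 0, "dx": 0, "dy": 0, "dz": -0.6, "grip": -1}, {"wx": 0, "wy": 0, "wz": 0, "dx": 0, "dy": 0, "dz": -0.3, "grip": -1}, {"wx": 0, "wy": 0, "wz": 0, "dx": 0, "dy": 0, "dz": 0, "grip": -1}, {"wx": 0, "wy": 0, "wz": 0, "dx": 0, "dy": 0, "dz": 0, "grip": -1}]}}

```text
t: 16.18
tcp_pos: [0.569, -0.0931, 0.2179]
tool_rot: [0.758, -0.653, -0.001, 0.0]
force: [-0.1, 0.1, -1.7]
gripper_width: 0.0104
```

```bash
python3 st.py; python3 - <<'E'
from h import *
c=snap('side','s8.png'); cv2.imwrite('pics/s8z.png',cv2.resize(cv2.imread('pics/s8.png')[150:384,150:450],None,fx=2.5,fy=2.5))
print((proj(c,[.5695,-.093,.2])-150)*2.5)
E
```

```text
16.175 [ 0.569  -0.0931  0.2179] yaw -81.46 [-0.1  0.1 -1.7] [ 0.01 -0.    0.01] 0.010373826754926803 q6 0.04 0.0
[314.19462719 230.01254624]
```

View pics/s8z.png

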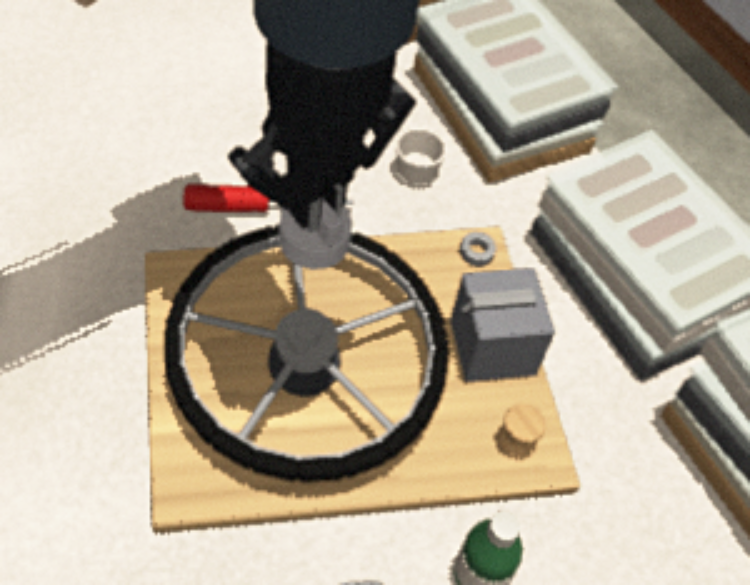

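The cap is off and held at about (315,230) in the crop, with the flange bare below and the bystanders where they were. I'll let the arm settle and then hand in.

Call:
{"name": "step_arm", "arguments": {"plan": [{"wx": 0, "wy": 0, "wz": 0, "dx": 0, "dy": 0, "dz": 0, "grip": -1}, {"wx": 0, "wy": 0, "wz": 0, "dx": 0, "dy": 0, "dz": 0, "grip": -1}, {"wx": 0, "wy": 0, "wz": 0, "dx": 0, "dy": 0, "dz": 0, "grip": -1}, {"wx": 0, "wy": 0, "wz": 0, "dx": 0, "dy": 0, "dz": 0, "grip": -1}]}}

```text
t: 16.73
tcp_pos: [0.5694, -0.0932, 0.2188]
tool_rot: [0.758, -0.653, 0.0, -0.0]
force: [-0.0, -0.1, -1.7]
gripper_width: 0.0104
```

```bash
python3 st.py; python3 -c "
from station import manip
print(manip.sign_off())"
```

```text
16.725 [ 0.5694 -0.0932  0.2188] yaw -81.46 [-0.  -0.1 -1.7] [ 0.01  0.02 -0.02] 0.010412005345523289 q6 0.04 0.0
the job is handed in; nothing more can be done
None
```

The job is handed in at 16.7 s, with the cap off and still held in the gripper; the sign-off gave no verdict.

- **Wheel:** I turned it counter-clockwise with a shut finger against a spoke, about 372° (6.5 rad), measured from the spoke positions in the side picture.
- **Cap:** I only tried clockwise. It turned freely past 0.2 rad, so that was the loosening way, and I went on to 63° and did not test counter-clockwise. I then lifted it straight up about 133 mm, which puts its centre about 0.21 m above the table.
- **Last checks:** the fingers were stopped at 10.4 mm on the 12 mm bar, a little less than expected. The force reading was steady at 1.7 N downward and the arm was still. The last side picture showed the cap in the gripper and the axle end bare. The fixture items, screwdriver, cup and oil bottle looked unmoved. I took no fresh top picture at the end, so the wrench and card box were not checked again.

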